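# Lever poised over the drilling fixture

## Robot

A 6-joint arm with a two-finger parallel gripper is mounted at the origin on the work surface. World frame = base frame: x ahead of the robot, y to its left, z up, the work surface at z = 0. Lengths are in m, angles in rad, forces in N, time in s.
With the tool pointing down it reaches from about 0.375 to 0.925 m from the base axis. Payload 5.7 kg.
Tool frame: the origin (TCP) lies at the very end of the fingers, on their centre line; the grasp point (between the pads) lies 19 mm behind it; x points along the fingers, y is the direction in which the jaws open and shut, and the axes are right-handed (so a half turn about x gives the same grasp; the last joint's range is limited). The gripper opens to 85 mm and grips with 20 to 120 N. Pads are 22 mm wide; open, the fingers measure 114 mm over their backs; the gripper's body (76 mm by 85 mm) begins 54 mm behind the grasp point. The pads swing forward as they close: fully open they stand 13 mm farther back than shut.
Start: joints at [-1.252, 0.359, 1.51, -0, 1.272, -0.115], TCP at [0.252, -0.544, 0.231] pointing down, gripper open.
Joint ranges: [-2.97, 2.97], [-1.01, 2.36], [0.21, 2.38], [-0.96, 4.11], [0.2, 2.71], [-2.98, 2.98]. Speed limits (rad/s): [2.39, 2.39, 3.14, 3.14, 3.14, 3.14].

## Interface

Orientations are given as a rotation vector (axis times angle).
In Python, from plant import ctrl, eyes, finish_job gives the robot as it stands. The module is installed in compiled form; this text tells all that it offers.
- The arm moves only by the tool arm_command, never from a script. Its argument "targets" is a list of rows, each an object with "dp": the shift along the tool's x, y, z in cm, a list of three; "angular": the turn, a rotation vector about the tool's x, y, z in degrees, a list of three. In form: [{"dp": [tx, ty, tz], "angular": [wx, wy, wz]}, ...]. A call has 1 to 10 rows; each row shifts and turns the commanded pose from where the row before left it, along the tool's axes as they then stand; what a row does not reach is not made up. A row lasts 1/8 s, in which the tool goes at most 62.5 mm and 10.7 degrees, less where a joint would pass 70% of its speed; a pose out of reach is approached as far as the arm can. A call is refused whole if a number of a shift passes 6.25 or a number of a turn 10.7, either way. A call with a gripper value outside its range is refused whole. "jaw" is the gripper command: -1 is shut, 1 is fully open, values between are in proportion, set as the call begins (left out, the last holds). The fingers move at their own pace and stop on an object; "grip_force" is the grip in N (left out, the last holds). Time passes only in rows, so rows that do not move let the fingers close. It gives the time, the measured TCP pose, the force and the opening at its end, in the units of the state.
- ctrl.get_obs(): the state, without advancing time (a new reading comes with each control period).
- eyes.camera(name): name is "side" or "top" or "wrist"; returns (picture, depth): 400x640x3 uint8, red, green, blue; 400x640 float32, m along the optical axis (not along the pixel's ray), 0 where there is no reading.
- eyes.camera_info(name): a dict with "fx", "fy", "cx", "cy" (pixels), "extrinsics" (4x4, takes a point from world to camera coordinates). Camera axes: x right, y down, z forward; pixel columns grow to the right and rows downward; lengths in m; the calibration is good to about 2 mm. A picture is of the moment at which its call begins: read the wrist's pose just before it. camera_info takes no time and is no camera call; for the wrist camera it gives the pose at the moment of the call.
- finish_job(): hands the job in, once; it reports no verdict.
The state is a dict: "clock": time; "joint_positions": joint angles; "qd": joint speeds; "joint_torque": joint torques, N m; "position": TCP position; "tcp_rot": TCP orientation; "force": force on the tool from outside, world axes, zero at the start; "wrist_torque": the same for the moment, N m; "opening": finger opening in m.
Only numpy, scipy, OpenCV 4.12 (cv2) and the standard library are available. Lean on these libraries where they do the work, as an engineer would, in place of code of your own. Each camera call takes 0.05 s, during which the arm holds its last target. There are 200 camera calls.

## Task

Set the drilling fixture up for the green cast lever: push the loose brass packing bar along the fixture plate until it sits hard against both dowel pins and the end stop screw. Then pick the lever up by its arm at the balance point and hold it level over the fixture, boss bore centred above the spigot and small eye above the drill hole, with its underside about 40 mm above the spigot's tip, ready for a workmate to guide it down. Finish while still holding it there, with the bar still home and the other things on the bench left alone.

Things in the scene. Friction and masses are not known exactly. Their poses are not given: they have to be found in the camera images.
- lever: The work: green cast-iron lever lying flat on the bench, 0.56 to 0.84 kg. Boss at one end: 50 mm diameter, 36 tall, upright bore 25. Eye at the other: 28 mm diameter, 28 tall. Between them a straight arm 12 mm wide, from 4 to 26 mm above the underside. Boss and eye undersides are level. Origin: boss axis, at the underside; x along the arm to the eye, z up.
- balance (a point): The lever's balance point (centre of mass): on the arm's centre line, 62 mm from the boss axis towards the eye, 16 mm above the underside.
- lever_eye (a point): Centre of the lever's small eye at its underside, 190 mm from the boss axis.
- fixture: Drilling fixture, fixed to the bench: dark steel plate 16 mm thick with a bright round seat, 46 mm diameter, its top 36 mm above the bench, and on it a tapered spigot, 23 mm diameter. Origin: spigot axis, at bench level; x along the plate to the drill hole, 190 mm away, y across it, z up. The plate spans x -50 to 225 mm, y -80 to 80 mm.
- spigot_top (a point): Tip of the fixture's spigot, on its axis, 58 mm above the bench.
- drill_hole (a point): Black drill clearance hole of the fixture, at the plate's top face (16 mm above the bench), where the lever's small eye belongs.
- pin_a (a point): Steel dowel pin on the plate, 10 mm diameter, 14 mm tall, at x 165, y 22 mm of the fixture; point on its axis at the plate's top. The bar goes on its spigot side.
- pin_b (a point): The other dowel pin, alike, at x 165, y -22 mm of the fixture.
- end_stop (a point): Tip of the end stop screw, at x 150, y 50 mm of the fixture, 9 mm above the plate. The screw, 10 mm diameter, points to -y out of a small blue block (y 60 to 76 mm, 16 mm tall). The bar is home with its long side on both pins and its end on this tip: centre at x 150, y 0 of the fixture.
- bar: Loose brass packing bar on the fixture plate between spigot and pins, 100 mm long, 20 wide, 24 tall, about 0.4 kg. It starts 28 to 45 mm short of home in the fixture's x, 10 to 24 mm short in y, skewed up to 0.25 rad; oiled: about 2 N slides it. Origin: centre of its underside; y along its length, x across it (parallel to the fixture's axes when home).
- wrench: Bystander: steel open-ended wrench lying towards the back of the bench.
- hammer: Bystander: hammer lying towards the back of the bench.
- screwdriver: Bystander: screwdriver with yellow handle, lying in the middle between lever and fixture.
- nut: Bystander: steel hexagon nut, 30 mm, in the middle of the bench.
- washer: Bystander: steel slotted washer, 46 mm, in the middle of the bench.
- spray_can: Bystander: upright blue spray can, 190 mm tall, at the back left.
- grease_tin: Bystander: tin with red cap, 80 mm tall, at the back right.
- flange_rings: Bystander: stack of steel rings, 100 mm across, 36 mm tall, to the left.

How it is judged:
By the outcome, as a careful person would: the job done as asked, in the order asked, and still so for the second after the job is handed in, while the arm keeps its last pose, push and grip.
It also fails if it takes over 72 s, if anything falls off the work surface, if the arm or the gripper's body presses on something with over 40 N, if the wrist force passes 120 N, or if a joint passes its speed limit or range.

## Working session

There is one attempt and no reset: what is moved stays moved. The work goes in short steps, Python scripts to look and compute and a tool call to move; the robot and the scene stay as the last step left them, time stands still between calls to the robot, and variables do not carry over. Pictures are saved under pics/ and viewed, about 8 in all and at most 12, crops included, and the job is handed in when it is done.

Besides the shell and the picture viewer there is one more tool, called after "Emit:" by a JSON object that holds its "method" and its "body", one argument or row to a line. arm_command: Moves the arm, as the interface text tells. Its arguments: {"type":"object","properties":{"targets":{"type":"array","items":{"type":"object","properties":{"dp":{"type":"array","items":{"type":"number"}},"angular":{"type":"array","items":{"type":"number"}}}}},"jaw":{"type":"number"},"grip_force":{"type":"number"}},"required":["targets"]}

```bash
mkdir -p pics; cat > h.py <<'E'
import numpy as np, cv2
from plant import ctrl, eyes, finish_job
from scipy.spatial.transform import Rotation as R
def shot(name, fn=None):
    info=eyes.camera_info(name); p,d=eyes.camera(name)
    np.savez('%s.npz'%(fn or name),p=p,d=d,**{k:np.array(v) for k,v in info.items()})
    if fn: cv2.imwrite('pics/%s.png'%fn,p[:,:,::-1])
    return p,d,info
def load(fn):
    z=np.load('%s.npz'%fn); return z['p'],z['d'],{k:z[k] for k in('fx','fy','cx','cy','extrinsics')}
def ray(info,u,v):
    E=np.array(info['extrinsics']);Rm=E[:3,:3];c=-Rm.T@E[:3,3]
    return c,Rm.T@np.array([(u-info['cx'])/info['fx'],(v-info['cy'])/info['fy'],1.])
def onplane(info,u,v,z):
    c,r=ray(info,u,v); return c+r*(z-c[2])/r[2]
def cloud(d,info):
    v,u=np.mgrid[0:d.shape[0],0:d.shape[1]]
    P=np.stack([(u-info['cx'])/info['fx']*d,(v-info['cy'])/info['fy']*d,d],-1)
    E=np.array(info['extrinsics']); return (P-E[:3,3])@E[:3,:3]
def proj(info,X):
    E=np.array(info['extrinsics']);c=E[:3,:3]@np.array(X)+E[:3,3]
    return info['fx']*c[0]/c[2]+info['cx'],info['fy']*c[1]/c[2]+info['cy']
E
python3 - <<'E'
from h import *
p,d,i=shot('top','top0'); 
c,r=ray(i,320,200);print(c,r,i['fx'])
p,d,i=shot('side','side0');c,r=ray(i,320,200);print(c,r)
o=ctrl.get_obs();print(o['clock'],o['position'],o['tcp_rot'],R.from_rotvec(o['tcp_rot']).as_matrix().round(3))
E
```

```text
[0.39480301 0.01520957 1.09668836] [ 0.17060963 -0.0427225  -0.98479846] 370.3649943348424
[0.29119289 0.78298314 0.79558988] [ 0.22834419 -0.71784384 -0.65779345]
0.1 [ 0.2519634  -0.54380828  0.23051482] [ 1.98197173  0.43855076 -1.98239225] [[-0.001  0.42  -0.907]
 [ 0.002 -0.907 -0.42 ]
 [-1.    -0.002 -0.   ]]
```

View pics/top0.png

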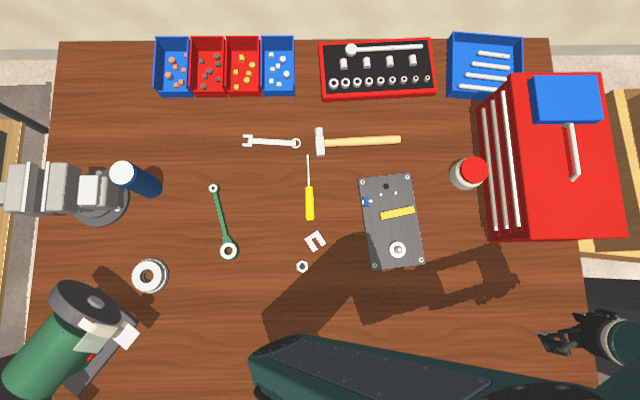

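Top view: lever boss at about (228,250) and eye at (213,187). Fixture spigot at (398,250), brass bar at (397,213), blue stop block at (366,201). The arm starts at lower right.

```bash
python3 - <<'E'
from h import *
p,d,i=load('top0')
hsv=cv2.cvtColor(p,cv2.COLOR_RGB2HSV)
X=cloud(d,i)
def roi(m,u0,u1,v0,v1):
    o=np.zeros_like(m);o[v0:v1,u0:u1]=m[v0:v1,u0:u1];return o
g=roi(cv2.inRange(hsv,(60,60,30),(95,255,255)),195,250,175,270)
b=roi(cv2.inRange(hsv,(18,110,90),(35,255,255)),370,425,190,235)
for n,m in(('lever',g),('bar',b)):
    P=X[m>0];P=P[np.isfinite(P).all(1)]
    print(n,(m>0).sum(),cv2.minAreaRect(cv2.findNonZero(m)),np.percentile(P[:,2],[5,50,95]).round(3),P.mean(0).round(3))
for n,u,v,z in(('boss',228,250,.036),('eye',213,187,.028),('spig',398,250,.058),('hole',385,187,.016),('bar',397,213,.04)):
    print(n,onplane(i,u,v,z).round(3),X[v,u].round(3))
big=cv2.resize(p[165:285,190:440],None,fx=3.2,fy=3.2,interpolation=cv2.INTER_CUBIC)
cv2.imwrite('pics/crop0.png',big[:,:,::-1])
E
```

```text
lever 283 ((222.51791381835938, 222.655517578125), (73.71136474609375, 13.293220520019531), 72.12129974365234) [0.02  0.026 0.033] [0.52  0.251 0.03 ]
bar 265 ((396.5584716796875, 212.27317810058594), (7.473204612731934, 35.480262756347656), 77.90524291992188) [0.016 0.04  0.043] [ 0.537 -0.249  0.049]
boss [0.439 0.233 0.036] [ 0.441  0.24  -0.   ]
eye [0.624 0.282 0.028] [0.626 0.285 0.018]
spig [ 0.43  -0.244  0.058] [ 0.43  -0.244  0.056]
hole [ 0.618 -0.227  0.016] [ 0.618 -0.227  0.015]
bar [ 0.536 -0.252  0.04 ] [ 0.536 -0.252  0.039]
```

View pics/crop0.png

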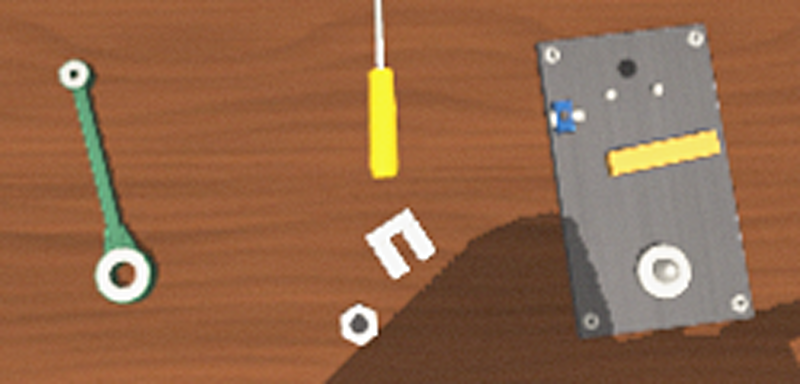

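The crop shows the pins at crop (612,94) and (658,89), the drill hole at (627,68), and the bar skewed and short of both pins and stop. I'll go over the fixture for a close look with the wrist camera.

Emit:
{"method": "arm_command", "body": {
  "targets": [
    {"dp": [-0.78, -1.86, -3.92], "angular": [0, 0, 0]},
    {"dp": [-0.78, -1.86, -3.92], "angular": [0, 0, 0]},
    {"dp": [-0.78, -1.86, -3.92], "angular": [0, 0, 0]},
    {"dp": [-0.78, -1.86, -3.92], "angular": [0, 0, 0]},
    {"dp": [-0.78, -1.86, -3.92], "angular": [0, 0, 0]},
    {"dp": [-0.78, -1.86, -3.92], "angular": [0, 0, 0]},
    {"dp": [-0.78, -1.86, -3.92], "angular": [0, 0, 0]},
    {"dp": [-0.78, -1.86, -3.92], "angular": [0, 0, 0]},
    {"dp": [-0.78, -1.86, -3.92], "angular": [9.5, 0, 0]},
    {"dp": [0, 0, 0], "angular": [9.5, 0, 0]}
  ],
  "jaw": -1
}}

```text
clock: 1.35
position: [0.5037, -0.2418, 0.3018]
tcp_rot: [2.171, 0.11, -2.169]
force: [-0.5, -1.1, -0.5]
opening: 0.0001
```

```bash
python3 - <<'E'
from h import *
o=ctrl.get_obs();p,d,i=shot('wrist','w1')
print(o['clock'],o['position'],R.from_rotvec(o['tcp_rot']).as_matrix().round(3),o['opening'],o['force'])
c,r=ray(i,320,200);print(c,r,i['fx'])
E
```

```text
1.35 [ 0.50371687 -0.24183524  0.30178834] [[ 0.001  0.1   -0.995]
 [ 0.001 -0.995 -0.1  ]
 [-1.    -0.001 -0.001]] 0.00014670039095292565 [-0.49048241 -1.14602381 -0.46290435]
[ 0.57482355 -0.23610385  0.44313492] [-0.28157689 -0.02946064 -0.9590947 ] 297.17508905350127
```

View pics/w1.png

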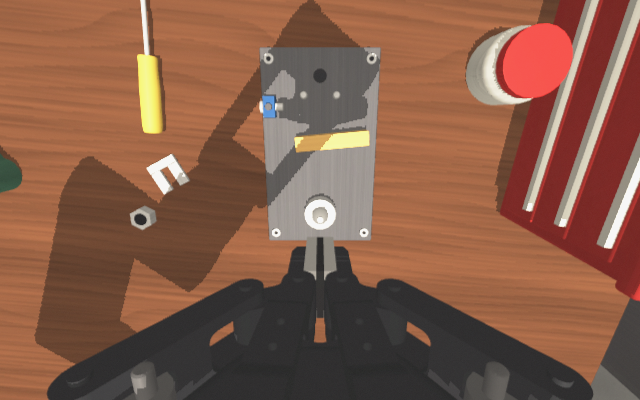

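Wrist view: spigot at (320,214), drill hole (320,75), pins (304,95) and (337,95), stop screw near (280,107), bar from (295,144) to (370,138). The plate is square to the image.

```bash
cat > fx.py <<'E'
from h import *
def plate(fn):
    p,d,i=load(fn);X=cloud(d,i);hsv=cv2.cvtColor(p,cv2.COLOR_RGB2HSV)
    m=((X[...,2]>.009)&(X[...,2]<.023)&(d>0)&(X[...,0]>.3)&(abs(X[...,1]+.24)<.13)&(hsv[...,1]<110)).astype(np.uint8)*255
    m=cv2.morphologyEx(m,cv2.MORPH_CLOSE,np.ones((9,9)))
    c=max(cv2.findContours(m,cv2.RETR_EXTERNAL,cv2.CHAIN_APPROX_NONE)[0],key=cv2.contourArea)[:,0]
    W=np.array([onplane(i,u,v,.016)[:2] for u,v in c]).astype(np.float32)
    (cx,cy),s,a=cv2.minAreaRect(W); return (cx,cy),s,a
def bar(fn):
    p,d,i=load(fn);X=cloud(d,i);hsv=cv2.cvtColor(p,cv2.COLOR_RGB2HSV)
    m=cv2.inRange(hsv,(15,60,90),(38,255,255))&(((X[...,2]>.034)&(X[...,2]<.048)&(abs(X[...,1]+.24)<.09)&(X[...,0]>.4)).astype(np.uint8)*255)
    c=max(cv2.findContours(m,cv2.RETR_EXTERNAL,cv2.CHAIN_APPROX_NONE)[0],key=cv2.contourArea)[:,0]
    W=np.array([onplane(i,u,v,.04)[:2] for u,v in c]).astype(np.float32)
    (cx,cy),s,a=cv2.minAreaRect(W); return (cx,cy),s,a,cv2.boxPoints(((cx,cy),s,a))
E
python3 - <<'E'
from fx import *
p,d,i=load('w1')
hsv=cv2.cvtColor(p,cv2.COLOR_RGB2HSV)
print('plate',plate('w1'));print('bar',bar('w1'))
g=cv2.cvtColor(p,cv2.COLOR_RGB2GRAY)
def cen(m,u0,u1,v0,v1,z):
    w=m[v0:v1,u0:u1].astype(float);v,u=np.mgrid[v0:v1,u0:u1];u0,v0=(u*w).sum()/w.sum(),(v*w).sum()/w.sum()
    return (u0.round(2),v0.round(2)),w.sum(),onplane(i,u0,v0,z).round(4)
print('hole',cen(g<35,308,332,63,87,.016))
print('pinA',cen(g>150,297,311,88,102,.030));print('pinB',cen(g>150,330,344,88,102,.030))
print('seat',cen(g>150,300,340,194,225,.036))
print('spig px',[g[212:222,312:330]])
E
```

```text
plate ((0.5212208032608032, -0.24110712110996246), (0.27129173278808594, 0.15868765115737915), 5.816277027130127)
bar ((0.5402236580848694, -0.25501662492752075), (0.0201132670044899, 0.09901458770036697), 11.076499938964844, array([[ 0.5208431 , -0.20836364],
       [ 0.5398657 , -0.30553377],
       [ 0.5596042 , -0.3016696 ],
       [ 0.54058164, -0.20449948]], dtype=float32))
hole ((np.float64(nan), np.float64(nan)), np.float64(0.0), array([nan, nan, nan]))
pinA ((np.float64(303.0), np.float64(94.19)), np.float64(31.0), array([ 0.5954, -0.2118,  0.03  ]))
pinB ((np.float64(336.42), np.float64(94.45)), np.float64(31.0), array([ 0.5995, -0.2555,  0.03  ]))
seat ((np.float64(319.46), np.float64(210.63)), np.float64(1066.0), array([ 0.4393, -0.2495,  0.036 ]))
spig px [array([[218, 166, 176, 178, 182, 185, 185, 187, 186, 185, 183, 182, 179,
        175, 167, 235, 247, 247],
       [212, 173, 180, 183, 186, 189, 190, 191, 192, 190, 188, 187, 182,
        178, 175, 165, 247, 247],
       [217, 177, 185, 186, 190, 193, 195, 196, 195, 194, 193, 191, 186,
        183, 175, 169, 247, 247],
       [223, 180, 186, 191, 196, 197, 200, 200, 200, 198, 197, 194, 191,
        185, 178, 178, 247, 247],
       [222, 183, 188, 193, 198, 200, 204, 186, 181, 182, 198, 199, 195,
        187, 180, 178, 247, 247],
       [218, 185, 190, 196, 202, 183, 236, 247, 245, 239, 214, 202, 196,
        189, 184, 204, 247, 247],
       [240, 195, 191, 198, 205, 233, 247, 247, 247, 247, 243, 214, 198,
        191, 185, 231, 247, 247],
       [244, 201, 191, 198, 206, 246, 247, 247, 247, 247, 247, 223, 198,
        190, 181, 244, 247, 247],
       [247, 229, 194, 199, 206, 246, 247, 247, 247, 247, 247, 224, 199,
        191, 207, 247, 247, 247],
       [247, 247, 228, 199, 202, 232, 247, 247, 247, 247, 245, 215, 195,
        230, 247, 247, 247, 247]], dtype=uint8)]<stdin>:7: RuntimeWarning: invalid value encountered in scalar divide
```

Emit:
{"method": "arm_command", "body": {
  "targets": [
    {"dp": [3.0, 0.9, 0.55], "angular": [0, 0, 0]},
    {"dp": [4, 0, 0], "angular": [0, 0, 0]},
    {"dp": [4, 0, 0], "angular": [0, 0, 0]},
    {"dp": [4, 0, 0], "angular": [0, 0, 0]},
    {"dp": [4, 0, 0], "angular": [0, 0, 0]},
    {"dp": [4, 0, 0], "angular": [0, 0, 0]},
    {"dp": [3, 0, 0], "angular": [0, 0, 0]},
    {"dp": [1.8, 0, 0], "angular": [0, 0, 0]},
    {"dp": [0, 0, 0], "angular": [0, 0, 0]}
  ]
}}

```text
clock: 2.52
position: [0.4958, -0.2531, 0.0219]
tcp_rot: [2.166, 0.115, -2.173]
force: [0.3, -0.0, 0.6]
opening: 0.0002
```

Emit:
{"method": "arm_command", "body": {
  "targets": [
    {"dp": [0, 0, -1.0], "angular": [0, 0, 0]},
    {"dp": [0, 0, -0.7], "angular": [0, 0, 0]},
    {"dp": [0, 0, -0.7], "angular": [0, 0, 0]},
    {"dp": [0, 0, -0.7], "angular": [0, 0, 0]},
    {"dp": [0, 0, -0.7], "angular": [0, 0, 0]},
    {"dp": [0, 0, -0.7], "angular": [0, 0, 0]},
    {"dp": [0, 0, -0.7], "angular": [0, 0, 0]},
    {"dp": [0, 0, -0.5], "angular": [0, 0, 0]},
    {"dp": [0, 0, -0.3], "angular": [0, 0, 0]},
    {"dp": [0, 0, 0], "angular": [0, 0, 0]}
  ]
}}

```text
clock: 3.78
position: [0.5576, -0.2477, 0.0235]
tcp_rot: [2.17, 0.111, -2.168]
force: [0.2, -0.6, -1.3]
opening: 0.0001
```

Emit:
{"method": "arm_command", "body": {
  "targets": [
    {"dp": [0, 0, -0.2], "angular": [0, 0, 0]},
    {"dp": [0, 0, 0], "angular": [0, 0, 0]}
  ]
}}

```text
clock: 4.03
position: [0.5591, -0.2474, 0.0235]
tcp_rot: [2.169, 0.111, -2.169]
force: [-1.3, -0.5, -0.7]
opening: 0.0003
```

Emit:
{"method": "arm_command", "body": {
  "targets": [
    {"dp": [0, 0, -0.2], "angular": [0, 0, 0]},
    {"dp": [0, 0, 0], "angular": [0, 0, 0]}
  ]
}}

```text
clock: 4.28
position: [0.5612, -0.2472, 0.0235]
tcp_rot: [2.169, 0.111, -2.169]
force: [-0.7, 1.1, 0.4]
opening: 0.0005
```

Emit:
{"method": "arm_command", "body": {
  "targets": [
    {"dp": [0, 0, -0.15], "angular": [0, 0, 0]},
    {"dp": [0, 0, 0], "angular": [0, 0, 0]}
  ]
}}

```text
clock: 4.53
position: [0.5624, -0.247, 0.0234]
tcp_rot: [2.168, 0.111, -2.169]
force: [-1.7, -1.0, 0.9]
opening: 0.0001
```

Emit:
{"method": "arm_command", "body": {
  "targets": [
    {"dp": [0, 0, -0.15], "angular": [0, 0, 0]},
    {"dp": [0, 0, 0], "angular": [0, 0, 0]}
  ]
}}

```text
clock: 4.78
position: [0.5624, -0.2469, 0.0234]
tcp_rot: [2.166, 0.112, -2.172]
force: [-7.2, -1.0, 2.9]
opening: 0.0001
```

Emit:
{"method": "arm_command", "body": {
  "targets": [
    {"dp": [0, 0, -0.15], "angular": [0, 0, 0]},
    {"dp": [0, 0, 0], "angular": [0, 0, 0]}
  ]
}}

```text
clock: 5.03
position: [0.5625, -0.2468, 0.0232]
tcp_rot: [2.163, 0.113, -2.175]
force: [-9.6, -3.5, 5.5]
opening: -0.0001
```

Emit:
{"method": "arm_command", "body": {
  "targets": [
    {"dp": [0, 0, 1.5], "angular": [0, 0, 0]},
    {"dp": [0, 0, 1.5], "angular": [0, 0, 0]},
    {"dp": [0, 3, 0], "angular": [0, 0, 0]},
    {"dp": [0, 3.3, 0], "angular": [0, 0, 0]},
    {"dp": [0, 3.3, 0], "angular": [0, 0, 0]},
    {"dp": [0, 0, -2], "angular": [0, 0, 0]},
    {"dp": [0, 0, -2], "angular": [0, 0, 0]},
    {"dp": [0, 0, -1.3], "angular": [0, 0, 0]},
    {"dp": [0, 0, 0], "angular": [0, 0, 0]},
    {"dp": [0, 0, 0], "angular": [0, 0, 0]}
  ]
}}

```text
clock: 6.28
position: [0.5973, -0.3395, 0.0233]
tcp_rot: [2.168, 0.112, -2.17]
force: [0.2, -0.0, 0.3]
opening: -0.0001
```

```bash
cat >> fx.py <<'E'
O=np.array([.4337,-.2497]);T=np.radians(5.6);F=np.array([[np.cos(T),np.sin(T)],[-np.sin(T),np.cos(T)]])
def tofx(w): return F@(np.array(w)[:2]-O)
E
python3 - <<'E'
from fx import *
o=ctrl.get_obs();print(o['clock'],o['position'],tofx(o['position']),o['force'])
p,d,i=shot('top','top1');b=bar('top1');print(b[:3],tofx(b[0]))
p,d,i=shot('wrist','w2');b=bar('w2');print(b[:3],tofx(b[0]),[tofx(q).round(4) for q in b[3]])
E
```

```text
6.275 [ 0.59733258 -0.33952975  0.02330448] [ 0.15408578 -0.10536877] [ 0.21637245 -0.02880058  0.32804722]Traceback (most recent call last):
  File "<stdin>", line 3, in <module>
  File "fx.py", line 12, in bar
    c=max(cv2.findContours(m,cv2.RETR_EXTERNAL,cv2.CHAIN_APPROX_NONE)[0],key=cv2.contourArea)[:,0]
      ~~~^^^^^^^^^^^^^^^^^^^^^^^^^^^^^^^^^^^^^^^^^^^^^^^^^^^^^^^^^^^^^^^^^^^^^^^^^^^^^^^^^^^^
ValueError: max() iterable argument is empty
```

Emit:
{"method": "arm_command", "body": {
  "targets": [
    {"dp": [0, 0, 0.4], "angular": [0, 0, 0]},
    {"dp": [0, -1.0, 0], "angular": [0, 0, 0]},
    {"dp": [0, -0.7, 0], "angular": [0, 0, 0]},
    {"dp": [0, -0.5, 0], "angular": [0, 0, 0]},
    {"dp": [0, -0.5, 0], "angular": [0, 0, 0]},
    {"dp": [0, -0.5, 0], "angular": [0, 0, 0]},
    {"dp": [0, -0.3, 0], "angular": [0, 0, 0]},
    {"dp": [0, -0.2, 0], "angular": [0, 0, 0]},
    {"dp": [0, 0, 0], "angular": [0, 0, 0]}
  ]
}}

```text
clock: 7.45
position: [0.5905, -0.3033, 0.0235]
tcp_rot: [2.169, 0.111, -2.169]
force: [0.8, -0.2, -0.2]
opening: -0.0
```

Emit:
{"method": "arm_command", "body": {
  "targets": [
    {"dp": [0, -0.15, 0], "angular": [0, 0, 0]},
    {"dp": [0, 0, 0], "angular": [0, 0, 0]}
  ]
}}

```text
clock: 7.7
position: [0.5903, -0.302, 0.0235]
tcp_rot: [2.169, 0.111, -2.169]
force: [0.1, -1.3, 0.0]
opening: -0.0001
```

Emit:
{"method": "arm_command", "body": {
  "targets": [
    {"dp": [0, -0.15, 0], "angular": [0, 0, 0]},
    {"dp": [0, 0, 0], "angular": [0, 0, 0]}
  ]
}}

```text
clock: 7.95
position: [0.5901, -0.3004, 0.0235]
tcp_rot: [2.169, 0.111, -2.169]
force: [0.6, -1.3, 0.1]
opening: -0.0001
```

Emit:
{"method": "arm_command", "body": {
  "targets": [
    {"dp": [0, -0.15, 0], "angular": [0, 0, 0]},
    {"dp": [0, 0, 0], "angular": [0, 0, 0]}
  ]
}}

```text
clock: 8.2
position: [0.59, -0.2988, 0.0235]
tcp_rot: [2.169, 0.111, -2.169]
force: [0.6, -1.1, 0.7]
opening: 0.0001
```

Emit:
{"method": "arm_command", "body": {
  "targets": [
    {"dp": [0, -0.15, 0], "angular": [0, 0, 0]},
    {"dp": [0, 0, 0], "angular": [0, 0, 0]}
  ]
}}

```text
clock: 8.45
position: [0.5898, -0.2973, 0.0235]
tcp_rot: [2.169, 0.111, -2.169]
force: [-0.1, -1.0, 0.4]
opening: 0.0
```

Emit:
{"method": "arm_command", "body": {
  "targets": [
    {"dp": [0, -0.15, 0], "angular": [0, 0, 0]},
    {"dp": [0, 0, 0], "angular": [0, 0, 0]}
  ]
}}

```text
clock: 8.7
position: [0.5899, -0.2968, 0.0236]
tcp_rot: [2.169, 0.11, -2.168]
force: [0.0, -4.2, -1.3]
opening: 0.0003
```

Emit:
{"method": "arm_command", "body": {
  "targets": [
    {"dp": [0, -0.15, 0], "angular": [0, 0, 0]},
    {"dp": [0, 0, 0], "angular": [0, 0, 0]}
  ]
}}

```text
clock: 8.95
position: [0.5901, -0.2966, 0.0238]
tcp_rot: [2.168, 0.108, -2.166]
force: [-0.5, -8.7, -2.4]
opening: 0.0001
```

Emit:
{"method": "arm_command", "body": {
  "targets": [
    {"dp": [0, 2.5, 0], "angular": [0, 0, 0]},
    {"dp": [0, 0, 2.7], "angular": [0, 0, 0]},
    {"dp": [0, 0, 2.6], "angular": [0, 0, 0]},
    {"dp": [0, -2.7, 0], "angular": [0, 0, 0]},
    {"dp": [0, -2.7, 0], "angular": [0, 0, 0]},
    {"dp": [0, -2.8, 0], "angular": [0, 0, 0]},
    {"dp": [0, 0, -1.5], "angular": [0, 0, 0]},
    {"dp": [0, 0, -0.7], "angular": [0, 0, 0]},
    {"dp": [0, 0, -0.5], "angular": [0, 0, 0]},
    {"dp": [0, 0, 0], "angular": [0, 0, 0]}
  ]
}}

```text
clock: 10.2
position: [0.5585, -0.2409, 0.0235]
tcp_rot: [2.169, 0.111, -2.168]
force: [-0.1, -0.7, -0.2]
opening: -0.0
```

Emit:
{"method": "arm_command", "body": {
  "targets": [
    {"dp": [0, 0, -0.2], "angular": [0, 0, 0]},
    {"dp": [0, 0, 0], "angular": [0, 0, 0]}
  ]
}}

```text
clock: 10.45
position: [0.5597, -0.2404, 0.0234]
tcp_rot: [2.169, 0.111, -2.169]
force: [-0.2, -0.5, -0.9]
opening: 0.0001
```

Emit:
{"method": "arm_command", "body": {
  "targets": [
    {"dp": [0, 0, -0.2], "angular": [0, 0, 0]},
    {"dp": [0, 0, 0], "angular": [0, 0, 0]}
  ]
}}

```text
clock: 10.7
position: [0.5617, -0.2401, 0.0234]
tcp_rot: [2.169, 0.111, -2.169]
force: [-1.0, -1.1, 0.5]
opening: 0.0004
```

Emit:
{"method": "arm_command", "body": {
  "targets": [
    {"dp": [0, 0, -0.2], "angular": [0, 0, 0]},
    {"dp": [0, 0, 0], "angular": [0, 0, 0]}
  ]
}}

```text
clock: 10.95
position: [0.5618, -0.2398, 0.0233]
tcp_rot: [2.165, 0.112, -2.173]
force: [-6.1, -2.5, 2.5]
opening: 0.0
```

Emit:
{"method": "arm_command", "body": {
  "targets": [
    {"dp": [0, 0, 1.5], "angular": [0, 0, 0]},
    {"dp": [0, 0, 3], "angular": [0, 0, 0]},
    {"dp": [-4, 0, 0], "angular": [0, 0, 0]},
    {"dp": [-5, 0, 0], "angular": [0, 0, 0]},
    {"dp": [-5, 0, 0], "angular": [0, 0, 0]},
    {"dp": [-4, 0, 2], "angular": [0, 0, 0]},
    {"dp": [0, 0, 2], "angular": [0, 0, 0]},
    {"dp": [0, 0, 0], "angular": [0, 0, 0]},
    {"dp": [0, 0, 0], "angular": [0, 0, 0]}
  ]
}}

```text
clock: 12.08
position: [0.4787, -0.2481, 0.2022]
tcp_rot: [2.169, 0.112, -2.171]
force: [0.4, 0.2, 0.2]
opening: -0.0001
```

```bash
python3 - <<'E'
from fx import *
o=ctrl.get_obs();print(o['clock'],o['position'],tofx(o['position']))
p,d,i=shot('wrist','w2')
cv2.imwrite('pics/w2c.png',cv2.resize(p[0:260,200:460],None,fx=2.2,fy=2.2,interpolation=cv2.INTER_CUBIC)[:,:,::-1])
print('plate',plate('w2'));b=bar('w2');print(b[:3],tofx(b[0]),[tofx(q).round(4) for q in b[3]])
E
```

```text
12.075 [ 0.47870159 -0.24810154  0.20217543] [ 0.0449428  -0.00280056]
plate ((0.5189347267150879, -0.24140965938568115), (0.2675372362136841, 0.1583540141582489), 5.83158016204834)
((0.5818785429000854, -0.23497390747070312), (0.019400786608457565, 0.09917657822370529), 5.889630317687988) [0.14890836 0.00019612] [array([0.139 , 0.0497]), array([ 0.1395, -0.0494]), array([ 0.1589, -0.0493]), array([0.1584, 0.0498])]
```

View pics/w2c.png

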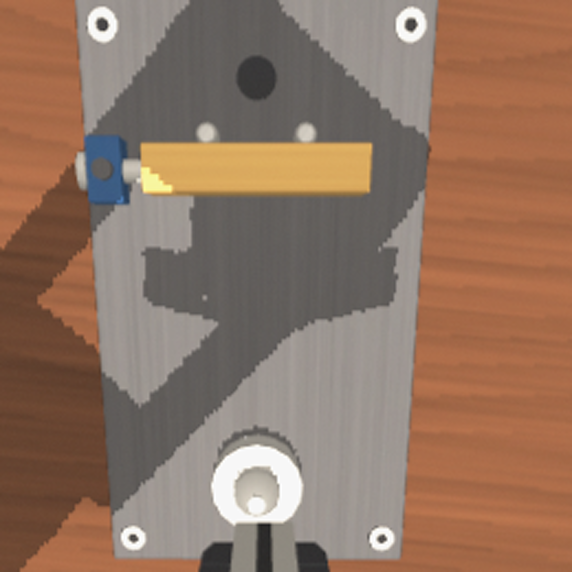

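The bar lies against both pins (crop (207,133), (306,133)) and its left end meets the screw tip at (140,170). It measures 0.1489, 0.0002 in the fixture frame, so it's home. Next, the lever.

Emit:
{"method": "arm_command", "body": {
  "targets": [
    {"dp": [-0.7, -5.37, -0.76], "angular": [0, 0, 0]},
    {"dp": [-0.7, -5.37, -0.76], "angular": [0, 0, 0]},
    {"dp": [-0.7, -5.37, -0.76], "angular": [0, 0, 0]},
    {"dp": [-0.7, -5.37, -0.76], "angular": [0, 0, 0]},
    {"dp": [-0.7, -5.37, -0.76], "angular": [0, 0, 0]},
    {"dp": [-0.7, -5.37, -0.76], "angular": [0, 0, 0]},
    {"dp": [-0.7, -5.37, -0.76], "angular": [0, 0, 0]},
    {"dp": [-0.7, -5.37, -0.76], "angular": [0, 0, 0]},
    {"dp": [-0.7, -5.37, -0.76], "angular": [0, 0, 0]},
    {"dp": [0, 0, 0], "angular": [-9.1, 0, 0]}
  ],
  "jaw": 0.3
}}

```text
clock: 13.38
position: [0.4983, 0.2436, 0.2659]
tcp_rot: [2.079, 0.283, -2.078]
force: [0.4, -0.6, -0.1]
opening: 0.0557
```

Emit:
{"method": "arm_command", "body": {
  "targets": [
    {"dp": [0, 0, 0], "angular": [0, 0, 0]},
    {"dp": [0, 0, 0], "angular": [0, 0, 0]}
  ]
}}

```text
clock: 13.62
position: [0.4978, 0.2389, 0.2657]
tcp_rot: [2.082, 0.27, -2.085]
force: [0.8, -0.4, -0.4]
opening: 0.0559
```

```bash
python3 - <<'E'
from fx import *
o=ctrl.get_obs();print(o['clock'],o['position'],R.from_rotvec(o['tcp_rot']).as_matrix().round(4),o['opening'])
p,d,i=shot('wrist','w3')
p2,d2,i2=load('top0');
for n,u,v,z in(('tip w2',316.8,229.5,.058),('hole w2',316.4,35.5,.016),('pinA w2',294,60.4,.03),('pinB w2',339,60.4,.03)): print(n,onplane(load('w2')[2],u,v,z).round(4))
for n,u,v,z in(('tip w1',319.9,219.5,.058),('hole w1',320,75.3,.016)): print(n,onplane(load('w1')[2],u,v,z).round(4))
E
```

```text
13.625 [0.49782949 0.23887372 0.26571201] [[-1.500e-03  2.549e-01 -9.670e-01]
 [-4.000e-04 -9.670e-01 -2.549e-01]
 [-1.000e+00  0.000e+00  1.500e-03]] 0.055856401212117865
tip w2 [ 0.4337 -0.251   0.058 ]
hole w2 [ 0.6216 -0.2313  0.016 ]
pinA w2 [ 0.5948 -0.2124  0.03  ]
pinB w2 [ 0.5993 -0.2556  0.03  ]
tip w1 [ 0.4339 -0.2507  0.058 ]
hole w1 [ 0.6221 -0.2315  0.016 ]
```

View pics/w3.png

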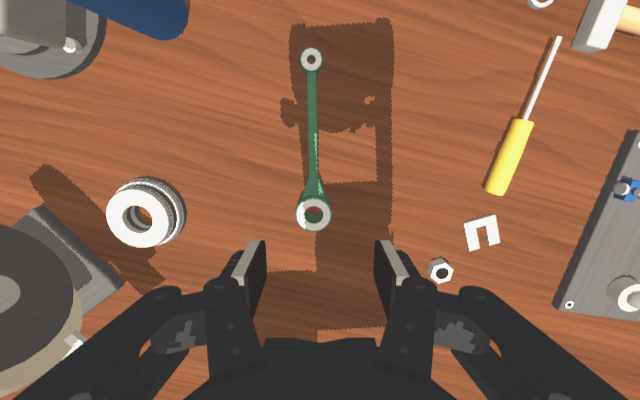

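Wrist view: boss top ring at about (314,214), eye ring at about (311,59), arm nearly upright in the image. The jaws straddle the arm line.

```bash
python3 - <<'E'
from fx import *
p,d,i=load('w3');hsv=cv2.cvtColor(p,cv2.COLOR_RGB2HSV)
def ring(u0,u1,v0,v1,z):
    m=np.zeros(p.shape[:2],np.uint8);m[v0:v1,u0:u1]=((hsv[v0:v1,u0:u1,1]<60)&(hsv[v0:v1,u0:u1,2]>110))*255
    c=max(cv2.findContours(m,cv2.RETR_EXTERNAL,cv2.CHAIN_APPROX_NONE)[0],key=cv2.contourArea)[:,0]
    W=np.array([onplane(i,u,v,z)[:2] for u,v in c]).astype(np.float32)
    e=cv2.fitEllipse(W);return np.array(e[0]),e[1]
b,sb=ring(285,345,190,240,.036);e,se=ring(295,330,42,78,.028)
print(b,sb,e,se,np.linalg.norm(e-b))
a=np.arctan2(*(e-b)[::-1]);print('ang',np.degrees(a),'bal',b+.062*(e-b)/np.linalg.norm(e-b))
g=cv2.inRange(hsv,(60,60,20),(95,255,255));X=cloud(d,i)
# arm centreline from top face
m=(g>0)&(X[...,2]>.022)&(X[...,2]<.03);v,u=np.nonzero(m)
s=(v>85)&(v<165)&(u>290)&(u<335);W=np.array([onplane(i,a_,b_,.026)[:2] for a_,b_ in zip(u[s],v[s])])
vx,vy,x0,y0=cv2.fitLine(W.astype(np.float32),cv2.DIST_L2,0,.01,.01).ravel();print('arm',s.sum(),np.degrees(np.arctan(vy/vx)),x0,y0)
o=ctrl.get_obs();Rm=R.from_rotvec(o['tcp_rot']).as_matrix()
t=np.r_[b+.062*(e-b)/np.linalg.norm(e-b),.004]
print('tool shift cm',Rm.T@(t-o['position'])*100,'arm y at x0:',b[1]+(x0-b[0])*np.tan(a))
E
```

```text
[0.43877244 0.23035155] (0.04480472952127457, 0.04530194029211998) [0.62155175 0.28082305] (0.02440577745437622, 0.024530787020921707) 0.18961974900353776
ang 15.43661480543217 bal [0.49853582 0.24685423]
arm 678 15.239642 0.5496962 0.26081207
tool shift cm [26.19073381 -0.77534719 -0.29800835] arm y at x0: 0.26098132548957415
```

Emit:
{"method": "arm_command", "body": {
  "targets": [
    {"dp": [3, -0.78, -0.3], "angular": [-0.6, 0, 0]},
    {"dp": [4, 0, 0], "angular": [0, 0, 0]},
    {"dp": [4, 0, 0], "angular": [0, 0, 0]},
    {"dp": [4, 0, 0], "angular": [0, 0, 0]},
    {"dp": [4, 0, 0], "angular": [0, 0, 0]},
    {"dp": [4, 0, 0], "angular": [0, 0, 0]},
    {"dp": [2, 0, 0], "angular": [0, 0, 0]},
    {"dp": [0, 0, 0], "angular": [0, 0, 0]},
    {"dp": [0, 0, 0], "angular": [0, 0, 0]}
  ]
}}

```text
clock: 14.8
position: [0.4997, 0.2474, 0.0173]
tcp_rot: [2.078, 0.283, -2.076]
force: [-0.6, 0.5, -0.8]
opening: 0.0552
```

```bash
python3 - <<'E'
from fx import *
o=ctrl.get_obs();Rm=R.from_rotvec(o['tcp_rot']).as_matrix()
t=np.array([.4985,.2469,.005]);print(o['clock'],o['position'],o['force'],(Rm.T@(t-o['position'])*100).round(2),np.degrees(np.arctan2(Rm[0,1],-Rm[1,1])),Rm[:,0])
E
```

```text
14.8 [0.49969493 0.24738323 0.0172909 ] [-0.64803156  0.53991673 -0.79157976] [1.23 0.01 0.13] 15.471817026617316 [ 1.06918379e-03  4.98953634e-04 -9.99999304e-01]
```

Emit:
{"method": "arm_command", "body": {
  "targets": [
    {"dp": [0.8, 0, 0.13], "angular": [0, 0, 0]},
    {"dp": [0.4, 0, 0], "angular": [0, 0, 0]},
    {"dp": [0, 0, 0], "angular": [0, 0, 0]}
  ]
}}

```text
clock: 15.18
position: [0.4974, 0.2472, 0.0044]
tcp_rot: [2.076, 0.284, -2.077]
force: [-0.1, -0.2, -0.6]
opening: 0.0555
```

Emit:
{"method": "arm_command", "body": {
  "targets": [
    {"dp": [0, 0, 0], "angular": [0, 0, 0]},
    {"dp": [0, 0, 0], "angular": [0, 0, 0]},
    {"dp": [0, 0, 0], "angular": [0, 0, 0]},
    {"dp": [0, 0, 0], "angular": [0, 0, 0]},
    {"dp": [0, 0, 0], "angular": [0, 0, 0]},
    {"dp": [0, 0, 0], "angular": [0, 0, 0]},
    {"dp": [0, 0, 0], "angular": [0, 0, 0]},
    {"dp": [0, 0, 0], "angular": [0, 0, 0]}
  ],
  "jaw": -1,
  "grip_force": 80
}}

```text
clock: 16.18
position: [0.4977, 0.2474, 0.0049]
tcp_rot: [2.077, 0.284, -2.076]
force: [-1.3, 0.8, 6.8]
opening: 0.0103
```

Emit:
{"method": "arm_command", "body": {
  "targets": [
    {"dp": [-0.5, 0, 0], "angular": [0, 0, 0]},
    {"dp": [-1.0, 0, 0], "angular": [0, 0, 0]},
    {"dp": [-2, 0, 0], "angular": [0, 0, 0]},
    {"dp": [-3, 0, 0], "angular": [0, 0, 0]},
    {"dp": [-3, 0, 0], "angular": [0, 0, 0]},
    {"dp": [-3, 0, 0], "angular": [0, 0, 0]},
    {"dp": [-2, 0, 0], "angular": [0, 0, 0]},
    {"dp": [0, 0, 0], "angular": [0, 0, 0]},
    {"dp": [0, 0, 0], "angular": [0, 0, 0]}
  ]
}}

```text
clock: 17.3
position: [0.4967, 0.2468, 0.1487]
tcp_rot: [2.074, 0.283, -2.078]
force: [-1.2, 0.4, -7.3]
opening: 0.0101
```

```bash
cat > lv.py <<'E'
from fx import *
def lever(fn,axis='wrist'):
    """boss/eye ring centres in tool-frame via depth cloud + pose of lever"""
    p,d,i=load(fn);hsv=cv2.cvtColor(p,cv2.COLOR_RGB2HSV);X=cloud(d,i)
    return p,d,i,hsv,X
E
python3 - <<'E'
from fx import *
o=ctrl.get_obs();Rm=R.from_rotvec(o['tcp_rot']).as_matrix()
print(o['clock'],o['position'],o['force'],o['wrist_torque'],o['opening'],np.degrees(np.arctan2(Rm[0,1],-Rm[1,1])),Rm[:,0].round(4))
shot('wrist','w4');shot('side','s4')
E
```

```text
17.3 [0.49666916 0.24676659 0.14865149] [-1.16834882  0.35516822 -7.30513589] [-0.01275072  0.01759616  0.02184582] 0.010145166822020877 15.552414165450886 [-1.8e-03 -6.0e-04 -1.0e+00]
```

View pics/w4.png

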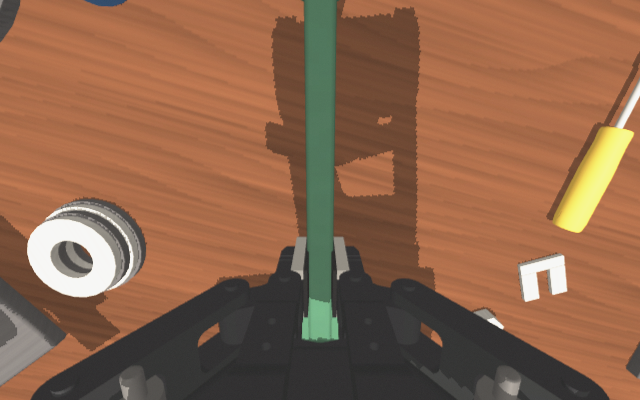

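View pics/s4.png

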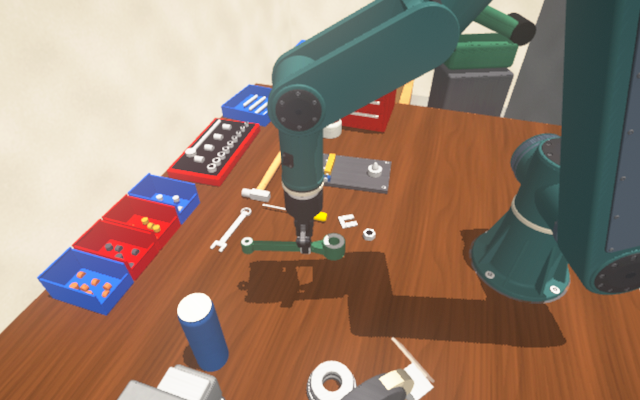

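The lever is held and clear of the bench. In the side view the eye is at (247,243) and the boss at (334,243). Next I'll check tilt and yaw from the depth.

```bash
cat > lv.py <<'E'
from fx import *
def armfit(fn):
    p,d,i=load(fn);hsv=cv2.cvtColor(p,cv2.COLOR_RGB2HSV);X=cloud(d,i)
    m=cv2.inRange(hsv,(60,60,20),(95,255,255));m[:,:290]=0;m[:,350:]=0;m[225:]=0
    m=(m>0)&(d>0);z0=np.median(X[m][:,2]);m&=abs(X[...,2]-z0)<.01
    P=X[m];c=P.mean(0);w=np.linalg.svd(P-c,full_matrices=False)[2][0];w*=np.sign(w[0])
    return P,c,w
def ringside(fn,u0,u1,v0,v1,z):
    p,d,i=load(fn);hsv=cv2.cvtColor(p,cv2.COLOR_RGB2HSV)
    m=np.zeros(p.shape[:2],np.uint8);m[v0:v1,u0:u1]=((hsv[v0:v1,u0:u1,1]<60)&(hsv[v0:v1,u0:u1,2]>110))*255
    c=max(cv2.findContours(m,cv2.RETR_EXTERNAL,cv2.CHAIN_APPROX_NONE)[0],key=cv2.contourArea)
    h=cv2.convexHull(c)[:,0];W=np.array([onplane(i,u,v,z)[:2] for u,v in h]).astype(np.float32)
    X=cloud(d,i);e=cv2.fitEllipse(W) if len(W)>4 else None
    return e,np.median(X[m>0],0).round(4),int((m>0).sum())
E
python3 - <<'E'
from lv import *
P,c,w=armfit('w4');print(len(P),c.round(4),'tilt deg',np.degrees(np.arcsin(w[2])),'yaw',np.degrees(np.arctan2(w[1],w[0])))
print('boss',ringside('s4',318,352,230,255,.144+.036));print('eye',ringside('s4',236,256,232,252,.144+.028))
E
```

```text
6454 [0.5657 0.2645 0.168 ] tilt deg -0.11930855949540409 yaw 15.555282312353723
boss (((0.43671610951423645, 0.22929923236370087), (0.04694066941738129, 0.0470130480825901), 41.904178619384766), array([0.4373, 0.227 , 0.18  ]), 230)
eye (((0.6194912195205688, 0.28120625019073486), (0.02514387108385563, 0.02739427611231804), 165.33729553222656), array([0.6212, 0.2794, 0.171 ]), 88)
```

Level to 0.1°, yaw 15.6°, and the grip is about 62 mm from the boss axis. Carrying it over now.

Emit:
{"method": "arm_command", "body": {
  "targets": [
    {"dp": [0, 0, 0], "angular": [4.9, 0, 0]},
    {"dp": [0, 0, 0], "angular": [4.8, 0, 0]},
    {"dp": [0, 2.5, 0.3], "angular": [0, 0, 0]},
    {"dp": [0, 4.5, 0.5], "angular": [0, 0, 0]},
    {"dp": [0, 5, 0.5], "angular": [0, 0, 0]},
    {"dp": [0, 5, 0.5], "angular": [0, 0, 0]},
    {"dp": [0, 5, 0.5], "angular": [0, 0, 0]},
    {"dp": [0, 5, 0.5], "angular": [0, 0, 0]},
    {"dp": [0, 5, 0.5], "angular": [0, 0, 0]},
    {"dp": [0, 5, 0.5], "angular": [0, 0, 0]}
  ]
}}

```text
clock: 18.65
position: [0.4969, -0.1262, 0.1486]
tcp_rot: [2.168, 0.112, -2.171]
force: [1.2, -0.7, -6.4]
opening: 0.0101
```

Emit:
{"method": "arm_command", "body": {
  "targets": [
    {"dp": [0, 5, 0.5], "angular": [0, 0, 0]},
    {"dp": [0, 3.5, 0.5], "angular": [0, 0, 0]},
    {"dp": [0, 2, 0.3], "angular": [0, 0, 0]},
    {"dp": [0, 1.3, 0.06], "angular": [0, 0, 0]},
    {"dp": [0, 0, 0], "angular": [0, 0, 0]},
    {"dp": [0, 0, 0], "angular": [0, 0, 0]},
    {"dp": [0, 0, 0], "angular": [0, 0, 0]}
  ]
}}

```text
clock: 19.52
position: [0.496, -0.2423, 0.1495]
tcp_rot: [2.168, 0.113, -2.169]
force: [-0.2, 0.1, -6.1]
opening: 0.0104
```

```bash
cat > fin.py <<'E'
from lv import *
import sys
o=ctrl.get_obs();Rm=R.from_rotvec(o['tcp_rot']).as_matrix()
t=np.array([.4952,-.2442,.103]);print(o['clock'],o['position'].round(4),o['force'],o['opening'],'shift',(Rm.T@(t-o['position'])*100).round(2),'yaw',np.degrees(np.arctan2(Rm[0,1],-Rm[1,1])),Rm[:,0].round(4))
n=sys.argv[1];shot('wrist','w'+n);shot('side','s'+n)
P,c,w=armfit('w'+n);print(len(P),c.round(4),'tilt deg',np.degrees(np.arcsin(w[2])),'yaw',np.degrees(np.arctan2(w[1],w[0])))
i=load('s'+n)[2];O=np.array([.4335,-.2505]);u=np.array([.9948,.1019]);zu=o['position'][2]-.0049
print('expected px boss',proj(i,[*O,zu+.036]),'eye',proj(i,[*(O+.19*u),zu+.028]),'tip',proj(i,[*O,.058]))
E
python3 fin.py 5
```

```text
19.525 [ 0.496  -0.2423  0.1495] [-0.1946096   0.11590742 -6.12206362] 0.010365944444557103 shift [4.65 0.18 0.1 ] yaw 5.9230207504542705 [-4.e-04  6.e-04 -1.e+00]
6505 [ 0.5673 -0.2364  0.1689] tilt deg -0.03583201170215803 yaw 5.959818953376247
expected px boss (np.float64(378.6895567307532), np.float64(129.75443637932005)) eye (np.float64(317.37835180567214), np.float64(125.57680596846363)) tip (np.float64(374.8868093618408), np.float64(162.79234944785358))
```

Emit:
{"method": "arm_command", "body": {
  "targets": [
    {"dp": [0.9, 0.05, 0.13], "angular": [0, 0, 0]},
    {"dp": [1.5, 0, 0], "angular": [0, 0, 0]},
    {"dp": [1.4, 0, 0], "angular": [0, 0, 0]},
    {"dp": [0.85, 0, 0], "angular": [0, 0, 0]},
    {"dp": [0, 0, 0], "angular": [0, 0, 0]},
    {"dp": [0, 0, 0], "angular": [0, 0, 0]},
    {"dp": [0, 0, 0], "angular": [0, 0, 0]}
  ]
}}

```text
clock: 20.5
position: [0.4953, -0.2445, 0.1035]
tcp_rot: [2.17, 0.11, -2.168]
force: [0.5, 0.7, -5.9]
opening: 0.0102
```

```bash
python3 fin.py 6; python3 - <<'E'
from h import *
p,d,i=load('s6');a=p[90:220,260:440];cv2.imwrite('pics/s6c.png',cv2.resize(a,None,fx=4.2,fy=4.2,interpolation=cv2.INTER_CUBIC)[:,:,::-1])
E
```

```text
20.5 [ 0.4953 -0.2445  0.1035] [ 0.54284141  0.73825458 -5.91418143] 0.01020301335367491 shift [ 0.05 -0.03  0.01] yaw 5.855638431507592 [ 9.e-04 -5.e-04 -1.e+00]
6494 [ 0.5665 -0.2386  0.1231] tilt deg 0.04676764371826974 yaw 5.849306275405778
expected px boss (np.float64(377.20394224274554), np.float64(142.6613159447088)) eye (np.float64(317.4363726117593), np.float64(138.2086486737239)) tip (np.float64(374.8868093618408), np.float64(162.79234944785358))
```

View pics/s6c.png

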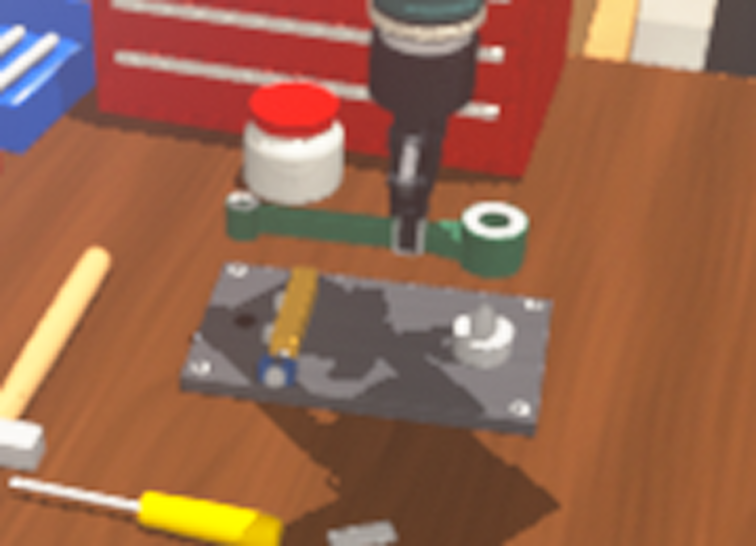

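Side crop: boss ring at crop (495,221), above the spigot at (485,310), and eye at (241,201), above the drill hole at (245,321). The bar touches the pins and the screw. Now the numbers from the side camera.

```bash
python3 - <<'E'
from lv import *
O=np.array([.4335,-.2505]);zu=.0986
for n,r in(('boss',ringside('s6',365,390,134,152,zu+.036)),('eye',ringside('s6',310,325,132,143,zu+.028)),('seat',ringside('s6',365,385,160,178,.036))):
    print(n,r, F@(np.array(r[0][0])-O) if r[0] else '')
p,d,i=load('s6');g=cv2.cvtColor(p,cv2.COLOR_RGB2GRAY)
w=np.zeros(g.shape);w[161:172,310:326]=(g[161:172,310:326]<45);v,u=np.nonzero(w);print('hole',len(u),u.mean(),v.mean(),F@(onplane(i,u.mean(),v.mean(),.016)[:2]-O))
print('tip', F@(onplane(i,375.5,163.3,.058)[:2]-O))
E
```

```text
boss (((0.4332510232925415, -0.25378772616386414), (0.0476493164896965, 0.04972105845808983), 15.754526138305664), array([ 0.4354, -0.2577,  0.1356]), 100) [-0.00056861 -0.00324774]
eye (((0.6208756566047668, -0.24841804802417755), (0.03304598852992058, 0.05509422346949577), 178.5690155029297), array([ 0.6621, -0.4285,  0.022 ]), 61) [ 0.18668455 -0.01621264]
seat (((0.43748095631599426, -0.24821245670318604), (0.09874984622001648, 0.15723924338817596), 107.24153137207031), array([ 0.4313, -0.2485,  0.0192]), 334) [0.00418518 0.00188815]
hole 0 nan nan [nan nan]
tip [-0.00223162  0.00238947]<stdin>:6: RuntimeWarning: Mean of empty slice.
  ret = ret.dtype.type(ret / rcount)
```

Emit:
{"method": "arm_command", "body": {
  "targets": [
    {"dp": [0.05, -0.2, 0], "angular": [0, 0, 0]},
    {"dp": [0, 0, 0], "angular": [0, 0, 0]},
    {"dp": [0, 0, 0], "angular": [0, 0, 0]},
    {"dp": [0, 0, 0], "angular": [0, 0, 0]}
  ]
}}

```text
clock: 21.1
position: [0.4947, -0.2422, 0.1025]
tcp_rot: [2.169, 0.111, -2.169]
force: [0.4, -0.3, -6.7]
opening: 0.0101
```

```bash
python3 fin.py 7; python3 - <<'E'
from lv import *
O=np.array([.4335,-.2505]);zu=.098
P,c,w=armfit('w7');q=F@(c[:2]-O);print('arm line fixture y mid',q,'at boss',q[1]-q[0]*np.tan(np.arctan2(w[1],w[0])-T))
print('boss',F@(np.array(ringside('s7',365,390,134,152,zu+.036)[0][0])-O))
p,d,i=load('s7');g=cv2.cvtColor(p,cv2.COLOR_RGB2GRAY)
print(g[158:174,368:385])
b=bar('w7') if 0 else None
p,d,i=load('w7');cv2.imwrite('pics/w7.png',p[:,:,::-1])
E
```

```text
21.1 [ 0.4947 -0.2422  0.1025] [ 0.39398762 -0.33072984 -6.69477486] 0.010107673414822209 shift [-0.05  0.21 -0.03] yaw 5.857949175016522 [-0.e+00  1.e-04 -1.e+00]
6481 [ 0.5659 -0.2363  0.122 ] tilt deg 0.002070300476200968 yaw 5.873366202887585
expected px boss (np.float64(377.1715267990095), np.float64(142.94293828464765)) eye (np.float64(317.43763957751395), np.float64(138.48448269269133)) tip (np.float64(374.8868093618408), np.float64(162.79234944785358))
arm line fixture y mid [0.13316127 0.00118745] at boss 0.0005521091858701562
boss [-0.00019065 -0.0005947 ]
[[119 120 115 113 109 107 112 113 114 114 114 112 110 110 113 115 115]
 [130 130 124 123 119 116 131 132 121 122 117 111 110 108 109 114 115]
 [132 133 132 132 132 131 142 141 130 130 127 123 123 118 118 130 131]
 [132 131 132 131 132 131 134 135 134 132 133 132 132 132 133 140 148]
 [132 131 130 131 132 131 141 149 143 134 132 132 132 132 132 132 143]
 [132 132 132 133 132 135 154 168 162 142 129 132 132 131 132 132 132]
 [130 130 135 140 144 150 165 175 173 152 133 133 132 132 132 133 132]
 [148 198 221 191 161 167 169 175 173 159 174 185 152 132 132 132 131]
 [195 245 250 227 161 167 170 174 173 165 208 235 219 166 130 130 130]
 [219 249 248 227 155 163 171 173 173 168 209 244 246 221 152 131 130]
 [218 248 249 226 152 162 168 170 170 164 217 246 248 235 175 131 132]
 [188 229 231 207 157 160 165 167 164 160 224 248 248 233 169 132 132]
 [131 154 163 164 163 161 164 165 196 223 239 248 246 221 149 133 133]
 [129 148 160 165 165 164 191 221 237 247 247 242 225 185 136 133 133]
 [131 146 155 163 164 162 200 235 235 227 230 211 174 157 134 132 132]
 [130 148 154 158 161 163 167 190 192 175 180 178 173 154 133 132 132]]
```

View pics/w7.png

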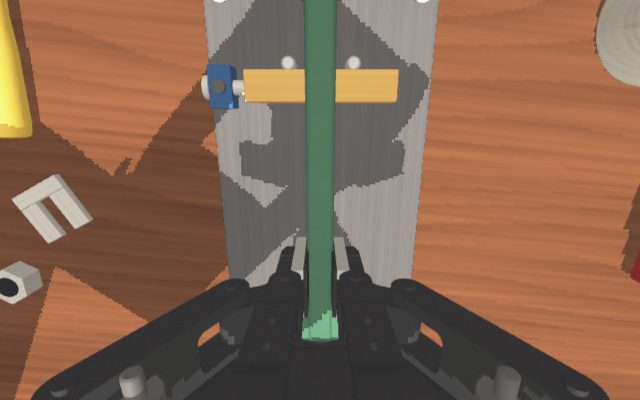

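Wrist view: the bar still sits on both pins (288,63), (354,63) and on the screw tip at (243,88), with the lever arm straight over the middle. The lever is aligned to about 1 mm and level, with its underside about 39.5 mm above the tip. Handing in.

```bash
python3 -c "
from plant import finish_job
print(finish_job())"
```

```text
the job is handed in; nothing more can be done
None
```

The bar is home, and the lever is held level over the fixture. I handed the job in at about 21 s of the 72 s allowed.

- **Bar:** I pushed it onto both dowel pins, then onto the stop screw, then pressed it against the pins once more, with at most about 12 N. It then measured at x 148.9, y 0.2 mm in the fixture frame, 0.3° off the fixture's axis. The last wrist picture still shows it touching both pins and the screw.
- **Lever:** I gripped it by the arm about 62 mm from the boss axis, at 80 N. It is level to within 0.1°, and its direction matches the fixture's to about 0.1°. The underside is about 39.5 mm above the spigot tip.
- **Centring over the spigot:** the checks differ slightly across the fixture:
  - Side camera: boss at -0.6 mm.
  - Wrist camera: arm line at +0.6 to +1.2 mm.
  - TCP reading: +1.9 mm.

  I left it there because these differ by no more than the 2 mm camera calibration allows. Along the fixture, the side camera and TCP reading agree to better than 1 mm.
- **Checks that failed:** my side-camera measurements of the eye, the hole and the seat gave no usable numbers. The eye's place over the hole rests on the side picture, where it fell within a pixel of where it should be, and on the direction match.
- **Other things on the bench:** I did not touch them, and no unexpected force showed.

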